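# Press two chisels into the bench's clip rail

## Robot

A 6-joint arm with a two-finger parallel gripper is mounted at the origin on the work surface. World frame = base frame: x ahead of the robot, y to its left, z up, the work surface at z = 0. Lengths are in mm, angles in degrees, forces in N, time in s.
With the tool pointing down it reaches from about 275 to 975 mm from the base axis. Payload 8.4 kg.
Tool frame: the origin (TCP) lies between the finger pads; the fingertips stand 17 mm ahead of it and the grasp point (between the pads) lies 2 mm behind it; z points along the fingers, y is the line along which they close (so a half turn about z gives the same grasp; the last joint's range is limited). The gripper opens to 92 mm and grips with 3 to 60 N. Pads are 20 mm wide; open, the fingers measure 128 mm over their backs; the gripper's body (75 mm by 189 mm) begins 69 mm behind the grasp point.
Start: joints at [-72.044, 20.225, 93.587, -0, 66.188, -0.138], TCP at [194.109, -594.095, 197.583] pointing down, gripper open.
Joint ranges: [-150.9, 150.9], [-52.94, 120.26], [3.33, 152.33], [-74.26, 254.26], [0, 154.13], [-172.89, 172.89]. Speed limits (degrees/s): [127.2, 127.2, 159.86, 180, 180, 180].

## Interface

Orientations are given as a 3x3 rotation matrix whose columns are the frame's x, y, z axes.
In Python, from bench import get_state, grab_frame, get_calibration, finish_job, regions_of gives the robot as it stands.
- The arm moves only by the tool jog_arm, never from a script. Its argument "targets" is a list that holds one entry, the list of rows, each a list of 7 numbers: the turn, a rotation vector about the tool's x, y, z in rad, then the shift along the tool's x, y, z in m, then the closure, from 0 (fully open) to 1 (shut). In form: [[[rx, ry, rz, x, y, z, gripper], ...]]. A call has 1 to 10 rows; each row is the pose to reach, as a shift and turn from the pose commanded when the call began, along the tool's axes at that moment; what a row does not reach only later rows make up. A row lasts 1/8 s, in which the tool goes at most 62.5 mm and 10.7 degrees, less where a joint would pass 70% of its speed; a pose out of reach is approached as far as the arm can. A call with a gripper value outside its range is refused whole. The fingers move at their own pace and stop on an object; "force" is the grip in N (left out, the last holds). Time passes only in rows, so rows that repeat a pose let the fingers close. It gives the time, the measured TCP pose, the force, the opening and the grip force at its end, in the units of the state.
- get_state(): the state, without advancing time (a new reading comes with each control period).
- grab_frame(name): name is "scene" or "top" or "wrist"; returns the picture (400x640x3 uint8, red, green, blue); there is no depth.
- get_calibration(name): a dict with "camera_matrix" (3x3 intrinsics, pixels), "origin" and "rotation" of the camera in the world. Camera axes: x right, y down, z forward; pixel columns grow to the right and rows downward; lengths in mm; the calibration is good to about 2 mm. A picture is of the moment at which its call begins: read the wrist's pose just before it. get_calibration takes no time and is no camera call; for the wrist camera it gives the pose at the moment of the call.
- finish_job(): hands the job in; it is judged then, once.
Trained networks look in the newest picture that a camera, given by its name, has taken for a name from the list of things; names that differ only in an ending like _2 or _b are one class to them, and where a whole thing is asked for, a point or a joint stands for the part that bears it (a point fixed in the world has none). Each returns a list of dicts, best first, with "confidence" (0 to 1); they miss things now and then, are a little off and sometimes report something else, mostly with a low value. They report only what shows in the picture. A call takes as long as a camera call. They do not tell look-alikes from the thing itself.
- regions_of(camera, query): "region" (400x640 bool, what is visible of it) and "pixel" ([column, row] in pixels, amid what is visible of it).
The state is a dict: "clock": time; "joint_pos": joint angles; "qvel": joint speeds; "tau": joint torques, N m; "position": TCP position; "tcp_rot": TCP orientation; "ft_force": force on the tool from outside, world axes, zero at the start; "moment": the same for the moment, N m; "opening": finger opening in mm; "grip_force": force on a finger pad.
Only numpy, scipy, OpenCV 4.12 (cv2) and the standard library are available. Lean on these libraries where they do the work, as an engineer would, in place of code of your own. Each camera call takes 0.05 s, during which the arm holds its last target. There are 200 camera calls.

## Task

Put the two loose chisels away in the clip rail beside the stored broad one, so that the three run in order of blade width: the wider of the two in the middle pair of clips, the narrow one in the end pair. Lay each handle lengthwise over its pair of clips, about centred, and press it straight down until it snaps fully home; then let go.

Things in the scene. Friction and masses are not known exactly. Their poses are not given: they have to be found in the camera images.
- wide_chisel: Loose chisel, 0.1-0.2 kg: light wooden octagonal handle, 24 mm across flats, 132 long, brass ferrule; flat steel blade 28 wide, 4 thick, 85 to 160 ahead of the handle's middle, at axis height. Lies on a handle flat. Origin: on the handle's axis, mid-handle, 12 above the bench; x to the blade (at first away from the robot, within 20 degrees), z up. Balances 20-40 ahead of the origin.
- narrow_chisel: Loose chisel, 0.1-0.2 kg: light wooden octagonal handle, 24 mm across flats, 132 long, brass ferrule; flat steel blade 10 wide, 4 thick, 85 to 160 ahead of the handle's middle, at axis height. Lies on a handle flat. Origin: on the handle's axis, mid-handle, 12 above the bench; x to the blade (at first away from the robot, within 20 degrees), z up. Balances 20-40 ahead of the origin.
- middle_clip (a point): Middle pair of upward-opening steel spring clips, on a fixed 18 mm board. Point: mid-handle axis when home, 46 mm above bench; x along the handle, y along the rail to the stored chisel (fixed, 40 mm blade, y=+90), z up. Clips 16 long at x=-34, +34; free between. Flared mouth 39 wide at z=+28, neck 19 at +10, floor at -12. Pressing down takes 10-20 N, then leaves close over the handle.
- end_clip (a point): Empty end pair of clips on the same rail, same shape, axes and press as middle_clip, 90 mm from it along -y (the rail's right end seen from the robot; the rail is turned up to 12 degrees). Point: mid-handle axis when fully home, 46 mm above the bench. Between the two clips of a pair 52 mm are clear along x for the fingers, down to the board 28 mm below the point.
There are look-alikes about, which are no part of the job. Leave any turquoise look-alike of the wide_chisel alone.

How it is judged:
By the outcome, as a careful person would: the job done as asked, in the order asked, and still so for the second after the job is handed in, with the robot touching nothing.
It also fails if it takes over 54 s, if anything falls off the work surface, if the arm or the gripper's body presses on something with over 40 N, if the wrist force passes 120 N, or if a joint passes its speed limit or range.

## Working session

There is one attempt and no reset: what is moved stays moved. The work goes in short steps, Python scripts to look and compute and a tool call to move; the robot and the scene stay as the last step left them, time stands still between calls to the robot, and variables do not carry over. Pictures are saved under pics/ and viewed, at most 11 in all, crops included, and the job is handed in when it is done.

Besides the shell and the picture viewer there is one more tool, called after "Call:" as a command line: name --argument value ..., lists and objects as JSON in quotes. jog_arm: Moves the arm, as the interface text tells. Its arguments: {"type":"object","properties":{"targets":{"type":"array"},"force":{"type":"number"}},"required":["targets"]}

```bash
mkdir -p pics
cat > h.py <<'E'
import numpy as np, cv2
from bench import *
def px2w(cam,px,z,cal=None):
    c=cal or get_calibration(cam); K=np.array(c["camera_matrix"]);R=np.array(c["rotation"]);o=np.array(c["origin"])
    p=np.atleast_2d(px).astype(float); d=np.c_[p,np.ones(len(p))]@np.linalg.inv(K).T@R.T
    return o+d*((z-o[2])/d[:,2])[:,None]
def save(n,im): cv2.imwrite("pics/"+n,im[:,:,::-1])
E
python3 - <<'E'
from h import *
t=grab_frame("top");
for q in["wide_chisel","narrow_chisel","middle_clip"]:
    for r in regions_of("top",q):
        m=r["region"]; p=np.array(r["pixel"]); ys,xs=np.nonzero(m)
        print(q,round(r["confidence"],2),p,m.sum(),xs.min(),xs.max(),ys.min(),ys.max(),px2w("top",p,12)[0].round())
save("top.png",cv2.resize(t,(800,500)));
s=grab_frame("scene"); save("scene.png",s)
c=get_calibration("top");print(c)
print(get_state())
E
```

```text
wide_chisel 0.84 [164.  300.7] 2030 150 181 238 365 [282. 245.  12.]
narrow_chisel 0.77 [436.  161.1] 1327 420 452 91 210 [ 533. -254.   12.]
middle_clip 0.75 [150.8 160.4] 11603 85 244 73 199 [538. 275.  12.]
{'camera_matrix': array([[396.75387643,   0.        , 311.54123454],
       [  0.        , 396.75387643, 201.16176286],
       [  0.        ,   0.        ,   1.        ]]), 'origin': array([406.50044411, -24.52576882, 740.20915799]), 'rotation': array([[-0.00724332, -0.99726251,  0.07358687],
       [-0.99997124,  0.00738924,  0.00171087],
       [-0.00224994, -0.07357236, -0.99728734]])}
{'clock': 0.25, 'joint_pos': array([-7.20427426e+01,  2.02461318e+01,  9.36032433e+01,  3.54189730e-04,
        6.61847397e+01, -1.40937506e-01]), 'qvel': array([ 0.01583651, -0.14891519, -0.15325323, -0.02568997,  0.03857746,
        0.03527604]), 'tau': array([-4.79900136e-04, -5.93370581e+01, -3.34050608e+01,  6.96049235e-02,
        2.12433730e-02, -7.29941394e-05]), 'position': array([ 194.0618938 , -593.90845739,  197.23495279]), 'tcp_rot': array([[ 9.50526295e-01,  3.10644057e-01, -1.78191230e-04],
       [ 3.10644108e-01, -9.50526126e-01,  5.68154902e-04],
       [ 7.11852428e-06, -5.95400229e-04, -9.99999823e-01]]), 'ft_force': array([ 0.16571979, -0.23631968,  0.39961279]), 'moment': array([ 0.05313981, -0.00948887,  0.04726613]), 'grip_force': 0.0, 'opening': 91.9496027223938}
```

View pics/top.png

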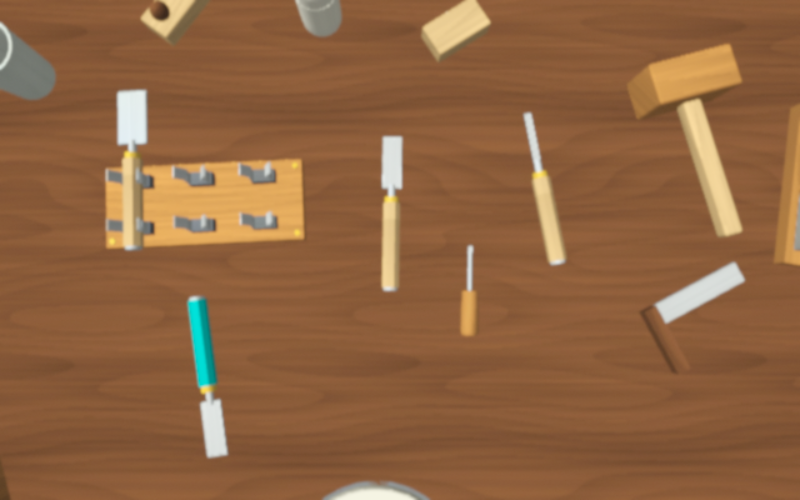

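View pics/scene.png

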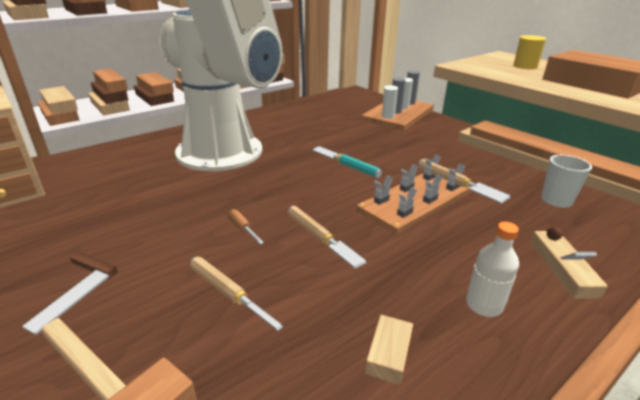

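The pictures show these candidates, in top pixels of the 640-wide frame:
- **Wooden wide chisel:** about (312,172).
- **Turquoise look-alike:** (164,300). This is the one the network reported as wide_chisel, so I leave it alone.
- **Narrow chisel:** (436,161), with a thin blade and a full-size handle.
- **Small screwdriver-like tool:** (375,235), too small.
- **Rail:** (85-244, 128-200), with the stored chisel at its left, the middle clips near (155,160) and the end clips near (206,158).

Next I confirm this in an enlarged crop and measure.

Run:
```python
from h import *
t=grab_frame("top")
hsv=cv2.cvtColor(t,cv2.COLOR_RGB2HSV)
m=((hsv[:,:,2]>185)&(hsv[:,:,1]>50)&(hsv[:,:,1]<140)).astype(np.uint8)
m=cv2.morphologyEx(m,cv2.MORPH_OPEN,np.ones((3,3)))
n,l,st,ce=cv2.connectedComponentsWithStats(m)
for i in range(1,n):
    if st[i,4]<200: continue
    z=46 if ce[i][0]<150 else 14
    ys,xs=np.nonzero(l==i); w=px2w("top",np.c_[xs,ys],z)[:,:2]; 
    (c,s,a)=cv2.minAreaRect(w.astype(np.float32))
    u=np.linalg.svd(w-w.mean(0),full_matrices=False)[2][0]; u=u*np.sign(u[0])
    print(ce[i].round(),st[i],"mean",w.mean(0).round(1),"rect",np.round(c,1),np.round(s,1),"ang",np.degrees(np.arctan2(u[1],u[0])).round(1))
# board corners (approx, by hand) at z=18
print(px2w("top",np.array([[106,168],[301,159],[304,239],[106,248]])/1.25,18).round(1))
crop=t[60:240,75:460]; save("crop.png",cv2.resize(crop,None,fx=2,fy=2,interpolation=cv2.INTER_CUBIC))
```

```text
[134.  13.] [113   0  42  29 520] mean [804.3 297.5] rect [813.7 299.6] [48.2 67.9] ang -56.9
[364.  20.] [ 338    0   54   43 1280] mean [ 804.2 -125.9] rect [ 804.7 -126.1] [51.5 94.6] ang -59.1
[568. 135.] [ 544   80   49  109 2094] mean [ 580.5 -499.8] rect [ 582.5 -498.8] [208.3  36.3] ang 14.3
[102. 161.] [ 97 125  10  72 664] mean [531.9 347.6] rect [533.1 348. ] [127.  16.] ang 1.8
[438. 175.] [426 141  25  68 849] mean [ 507.6 -256.9] rect [ 508.2 -256.9] [126.3  23.3] ang 9.8
[310. 195.] [305 161  12  69 717] mean [471.7 -21.4] rect [472.  -21.3] [ 19.1 125.5] ang -1.3
[[586.8 395.4  18. ]
 [598.1 106.7  18. ]
 [479.  101.6  18. ]
 [467.9 391.3  18. ]]
```

View pics/crop.png

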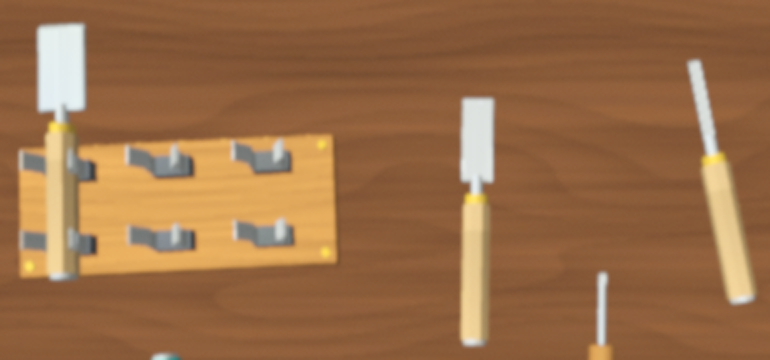

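The crop confirms it. The wooden wide chisel has its handle middle near world (472,-21), with yaw about -1°. The narrow one is near (508,-257), yaw 10°. The rail yaw is about 2°. I start with the wide chisel.

Call:
jog_arm --targets '[[[0,0,0.339,0.442,-0.458,-0.023,0],[0,0,0.339,0.442,-0.458,-0.023,0],[0,0,0.339,0.442,-0.458,-0.023,0],[0,0,0.339,0.442,-0.458,-0.023,0],[0,0,0.339,0.442,-0.458,-0.023,0],[0,0,0.339,0.442,-0.458,-0.023,0],[0,0,0.339,0.442,-0.458,-0.023,0],[0,0,0.339,0.442,-0.458,-0.023,0],[0,0,0.339,0.442,-0.458,-0.023,0],[0,0,0.339,0.442,-0.458,-0.023,0]]]'

```text
clock: 1.55
position: [467.5, -30.2, 220.6]
tcp_rot: [[1.0, -0.023, 0.001], [-0.023, -1.0, -0.0], [0.001, 0.0, -1.0]]
ft_force: [0.9, -0.9, -0.1]
opening: 91.5
grip_force: 0.0
```

```bash
cat >> h.py <<'E'
def light(t):
    hsv=cv2.cvtColor(t,cv2.COLOR_RGB2HSV)
    m=((hsv[:,:,2]>185)&(hsv[:,:,1]>50)&(hsv[:,:,1]<140)).astype(np.uint8)
    return cv2.morphologyEx(m,cv2.MORPH_OPEN,np.ones((3,3)))
def handles(cam,z,t,cal):
    n,l,st,ce=cv2.connectedComponentsWithStats(light(t))
    for i in range(1,n):
        if st[i,4]<400: continue
        ys,xs=np.nonzero(l==i); w=px2w(cam,np.c_[xs,ys],z,cal)[:,:2]
        c,s,a=cv2.minAreaRect(w.astype(np.float32)); u=np.linalg.svd(w-w.mean(0),full_matrices=False)[2][0]; u=u*np.sign(u[0])
        q=(w-np.array(c))@u
        print(st[i],"mean",w.mean(0).round(1),"rect",np.round(c,1),np.round(s,1),"ang",np.degrees(np.arctan2(u[1],u[0])).round(1))
def toolmove(p,yaw):
    s=get_state();R=np.array(s["tcp_rot"]);y=np.radians(yaw)
    T=np.array([[np.cos(y),np.sin(y),0],[np.sin(y),-np.cos(y),0],[0,0,-1]])
    from scipy.spatial.transform import Rotation as Q
    print("turn",Q.from_matrix(R.T@T).as_rotvec().round(4),"shift",(R.T@(np.array(p)-s["position"])/1000).round(4))
E
python3 - <<'E'
from h import *
cal=get_calibration("wrist"); t=grab_frame("wrist"); print(cal["origin"],cal["rotation"])
handles("wrist",14,t,cal)
for r in regions_of("wrist","wide_chisel"):
    m=r["region"]; ys,xs=np.nonzero(m); w=px2w("wrist",np.c_[xs,ys],14,cal)[:,:2]
    print(r["confidence"],r["pixel"],np.round(cv2.minAreaRect(w.astype(np.float32)),1) if 0 else cv2.minAreaRect(w.astype(np.float32)))
save("w1.png",t); print(get_state()["position"])
E
```

```text
[539.05851128 -31.7962209  408.36077723] [[-2.34534120e-02 -9.66799141e-01 -2.54458951e-01]
 [-9.99724930e-01  2.26737503e-02  5.99703129e-03]
 [-2.83859840e-05  2.54529608e-01 -9.67064981e-01]]
[    0    53   197   123 16519] mean [537.6 212.4] rect [536.7 225.4] [118. 228.] ang -84.2
[ 503   64   34  126 3327] mean [ 512.5 -253.7] rect [ 510.4 -253.5] [141.7  31.7] ang 10.2
[ 297  104   24  122 2611] mean [476.4 -18. ] rect [474.6 -17.6] [ 25.4 139.2] ang -1.0
[548 311  19  60 505] mean [ 232.2 -338.4] rect [ 237.9 -335.5] [92.9 23.5] ang 10.2
0.79 [312.9, 112.7] ((516.1956787109375, -25.540987014770508), (28.40712547302246, 230.3590087890625), 87.93421173095703)
0.78 [90.2, 256.7] ((367.565185546875, 254.5503692626953), (62.64848327636719, 31.275644302368164), 8.70426082611084)
0.17 [97.0, 116.5] ((534.5661010742188, 220.46803283691406), (122.49005126953125, 240.96316528320312), 2.1159117221832275)
[469.07173362 -27.36166094 220.63445718]
```

View pics/w1.png

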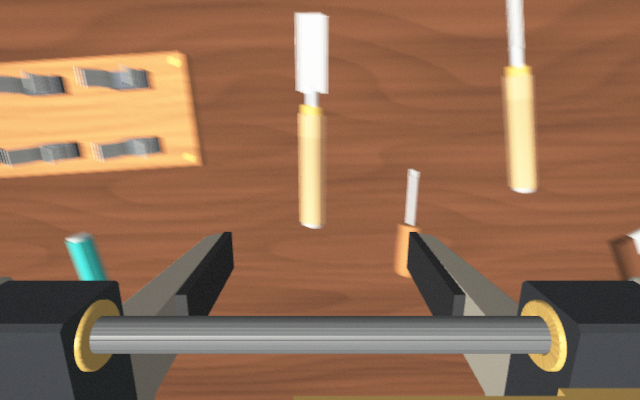

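The wrist picture shows the wide chisel at (312,112), the narrow one at (518,128) and the rail at left. The arm was still settling, so I measure once more at rest.

Run:
```python
from h import *
for i in range(2): grab_frame("wrist")
cal=get_calibration("wrist"); t=grab_frame("wrist"); print(get_state()["position"],get_state()["qvel"].round(2))
handles("wrist",14,t,cal); print(px2w("wrist",[[312,106],[312,228],[312,12]],12,cal).round(1))
for r in regions_of("wrist","wide_chisel")[:1]:
    ys,xs=np.nonzero(r["region"]); w=px2w("wrist",np.c_[xs,ys],14,cal)[:,:2]; print(cv2.minAreaRect(w.astype(np.float32)))
c2=get_calibration("top");handles("top",14,grab_frame("top"),c2)
save("w2.png",t)
toolmove([474,-21,120],-1.2)
```

```text
[466.44177665 -32.19116501 219.9827128 ] [-1.97 -0.38  0.37  0.02  0.01 -0.01]
[    0    52   201   124 16564] mean [536.  207.6] rect [534.7 222.1] [119.3 232.3] ang -84.6
[ 507   67   31  123 3070] mean [ 510.7 -257. ] rect [ 508.8 -257.3] [135.7  28.8] ang 9.9
[ 304  107   22  118 2124] mean [474.8 -23.3] rect [472.7 -24.7] [ 23.7 134.7] ang -1.5
[549 314  18  57 497] mean [ 232.6 -340.6] rect [ 235.4 -339.1] [87.2 21.7] ang 10.4
[[541.  -24.   12. ]
 [399.7 -20.2  12. ]
 [634.3 -26.4  12. ]]
((366.8114013671875, 254.43983459472656), (64.0334701538086, 32.002464294433594), 9.033628463745117)
turn [ 0.0003  0.0005 -0.0035] shift [ 0.0076 -0.0125  0.1   ]
```

Call:
jog_arm --targets '[[[0,0,0,0.002,-0.003,0.02,0],[0,0,0,0.004,-0.006,0.05,0],[0,0,0,0.005,-0.008,0.08,0],[0,0,0,0.005,-0.008,0.1,0],[0,0,0,0.005,-0.008,0.11,0],[0,0,0,0.005,-0.008,0.11,0],[0,0,0,0.005,-0.008,0.11,0]]]'

```text
clock: 2.78
position: [472.5, -24.7, 110.9]
tcp_rot: [[1.0, -0.024, 0.001], [-0.024, -1.0, -0.0], [0.001, 0.0, -1.0]]
ft_force: [-0.4, -0.1, -0.0]
opening: 92.2
grip_force: 0.0
```

Run:
```python
from h import *
for k in range(2):
    cal=get_calibration("wrist"); t=grab_frame("wrist"); print(get_state()["position"],get_state()["qvel"].round(2)[:3])
    handles("wrist",14,t,cal)
save("w3.png",t)
```

```text
[472.60413632 -24.59367904 110.99602438] [ 0.35 -0.1   0.16]
[    0    39   165   164 16689] mean [538.3 162.2] rect [536.5 177.8] [119.4 141.5] ang -61.3
[ 586   57   41  168 6267] mean [ 511.1 -257.2] rect [ 507.7 -257.7] [138.6  31.1] ang 9.8
[ 305  113   24  160 3397] mean [475.  -22.1] rect [471.8 -22. ] [ 18.6 137.8] ang -1.3
[551 317  16  54 400] mean [ 320.9 -249.2] rect [ 323.1 -248.3] [59.5 13.5] ang 9.0
[472.62902164 -24.46179715 110.97565384] [0.29 0.04 0.16]
[    0    39   165   164 16717] mean [538.2 162.1] rect [536.5 177.5] [119.3 141. ] ang -61.3
[ 586   57   41  169 6279] mean [ 510.9 -257.1] rect [ 507.8 -257.6] [138.4  31.1] ang 9.8
[ 306  113   23  160 3385] mean [475.2 -22. ] rect [472.  -21.9] [ 18.3 137.9] ang -1.4
[552 316  15  55 408] mean [ 322.  -248.8] rect [ 323.9 -247.9] [60.9 13. ] ang 10.3
```

View pics/w3.png

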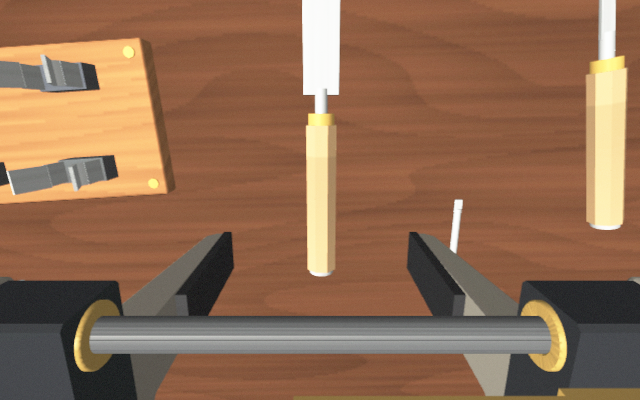

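Run:
```python
from h import *
cal=get_calibration("wrist")
print(px2w("wrist",[[321,95],[321,125]],12,cal).round(1),px2w("wrist",[[321,275],[321,268]],12,cal).round(1))
```

```text
[[554.5 -27.2  12. ]
 [531.4 -26.7  12. ]] [[399.  -23.6  12. ]
 [405.9 -23.8  12. ]]
```

Call:
jog_arm --targets '[[[0,0,0,0.001,0,0.03,0],[0,0,0,0.002,0,0.06,0],[0,0,0,0.002,0,0.08,0],[0,0,0,0.002,0,0.0905,0],[0,0,0,0.002,0,0.0905,0.5],[0,0,0,0.002,0,0.0905,1],[0,0,0,0.002,0,0.0905,1],[0,0,0,0.002,0,0.0905,1],[0,0,0,0.002,0,0.0905,1],[0,0,0,0.002,0,0.0905,1]]]' --force 55

```text
clock: 4.12
position: [474.0, -24.4, 19.7]
tcp_rot: [[1.0, -0.023, 0.0], [-0.023, -1.0, 0.0], [0.0, -0.0, -1.0]]
ft_force: [0.3, -0.3, 0.4]
opening: 33.7
grip_force: 0.0
```

Call:
jog_arm --targets '[[[0,0,0,0,0,0,1],[0,0,0,0,0,0,1],[0,0,0,0,0,0,1],[0,0,0,0,0,-0.015,1],[0,0,0,0,0,-0.045,1],[0,0,0,0,0,-0.09,1],[0,0,0,0,0,-0.12,1],[0,0,0,0,0,-0.135,1],[0,0,0,0,0,-0.14,1],[0,0,0,0,0,-0.14,1]]]'

```text
clock: 5.38
position: [473.6, -24.3, 159.2]
tcp_rot: [[1.0, -0.023, -0.001], [-0.023, -1.0, 0.0], [-0.001, -0.0, -1.0]]
ft_force: [-0.2, 0.6, -0.8]
opening: 0.1
grip_force: 0.0
```

The fingers closed on nothing. I look at what happened.

Run:
```python
from h import *
t=grab_frame("wrist");cal=get_calibration("wrist"); handles("wrist",14,t,cal)
s=grab_frame("top"); save("m4.png",np.vstack([t[:300],s[:300]]) if 0 else np.vstack([cv2.resize(t,(480,300)),cv2.resize(s,(480,300))]))
print(get_state()["position"])
```

```text
[    0    50   188   143 17929] mean [537.  184.6] rect [535.2 199.2] [119.6 186.2] ang -81.9
[ 548   65   35  145 4105] mean [ 510.4 -257.1] rect [ 508.2 -257.2] [137.   30.6] ang 9.7
[ 308  113   26  120 2385] mean [482.3 -25.2] rect [482.2 -24.8] [ 24.1 116.8] ang -1.0
[421 253  21  28 484] mean [ 382.3 -137.8] rect [ 382.5 -138.1] [19.4 30.9] ang -0.9
[473.25352656 -24.27980548 158.60727419]
```

View pics/m4.png

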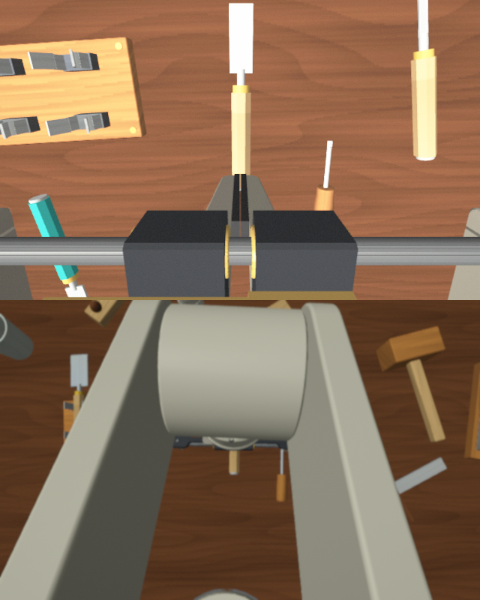

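Run:
```python
from h import *
cal=get_calibration("wrist")
print(px2w("wrist",[[321,97],[321,113],[321,4]],12,cal).round(1)); s=get_state(); print(s["position"],s["opening"])
```

```text
[[554.6 -27.1  12. ]
 [540.4 -26.8  12. ]
 [631.6 -28.9  12. ]]
[473.25352656 -24.27980548 158.60727419] 0.2922848878098281
```

Call:
jog_arm --targets '[[[0,0,0,0,0,0.01,0],[0,0,0,0,0,0.02,0],[0,0,0,0,0,0.03,0],[0,0,0,0,0,0.04,0],[0,0,0,0,0,0.05,0],[0,0,0,0,0,0.06,0],[0,0,0,0,0,0.07,0],[0,0,0,0,0,0.08,0],[0,0,0,0,0,0.09,0]]]'

```text
clock: 6.6
position: [474.0, -24.3, 69.0]
tcp_rot: [[1.0, -0.023, 0.0], [-0.023, -1.0, 0.0], [0.0, -0.0, -1.0]]
ft_force: [-0.8, -0.2, -0.4]
opening: 88.1
grip_force: 0.0
```

Call:
jog_arm --targets '[[[0,0,0,0,0,0.02,0.3],[0,0,0,0,0,0.04,0.4],[0,0,0,0,0,0.049,0.5],[0,0,0,0,0,0.0515,0.6],[0,0,0,0,0,0.0515,0.65],[0,0,0,0,0,0.0515,0.69],[0,0,0,0,0,0.0515,0.71],[0,0,0,0,0,0.0515,0.73],[0,0,0,0,0,0.0515,0.75]]]' --force 25

```text
clock: 7.72
position: [474.1, -24.4, 18.3]
tcp_rot: [[1.0, -0.023, 0.0], [-0.023, -1.0, -0.0], [0.0, 0.0, -1.0]]
ft_force: [0.3, -0.5, -0.8]
opening: 23.0
grip_force: 0.0
```

Call:
jog_arm --targets '[[[0,0,0,0,0,0,0.8],[0,0,0,0,0,0,0.9],[0,0,0,0,0,0,0.9],[0,0,0,0,0,0,0.9]]]'

```text
clock: 8.22
position: [474.0, -24.3, 18.1]
tcp_rot: [[1.0, -0.023, -0.0], [-0.023, -1.0, 0.0], [-0.0, -0.0, -1.0]]
ft_force: [-0.4, -0.9, 0.5]
opening: 9.2
grip_force: 0.0
```

Run:
```python
from h import *
t=grab_frame("wrist"); s=grab_frame("scene")
a=cv2.resize(t,(480,300)); b=cv2.resize(s[120:320,190:510],(480,300),interpolation=cv2.INTER_CUBIC)
save("m5.png",np.vstack([a,b]))
```

```text
(no output)
```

View pics/m5.png

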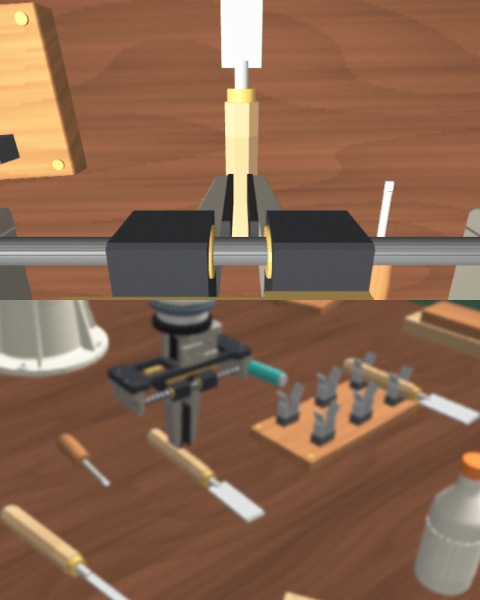

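Run:
```python
from h import *
def w2px(cam,P):
    c=get_calibration(cam);K=np.array(c["camera_matrix"]);q=(np.array(P,float)-c["origin"])@np.array(c["rotation"]); u=q@K.T; return (u[:,:2]/u[:,2:]).round(1)
P=[[474,-24,0],[474,-24,18],[474,-24,40],[474,-24,60],[403,-23,12],[535,-26,12]]
for cam in("scene","wrist"): 
    p=w2px(cam,P); print(cam,p.tolist())
    if cam=="scene": print(((p-[190,120])*1.5+[0,300]).tolist())
    else: print((p*.75).tolist())
c=get_calibration("scene");print(c["origin"])
```

```text
scene [[310.4, 229.2], [310.4, 222.2], [310.4, 213.5], [310.5, 205.4], [291.4, 209.9], [328.0, 238.7]]
[[180.59999999999997, 463.79999999999995], [180.59999999999997, 453.29999999999995], [180.59999999999997, 440.25], [180.75, 428.1], [152.09999999999997, 434.85], [207.0, 478.04999999999995]]
wrist [[319.5, 227.1], [319.4, 237.4], [319.4, 252.8], [319.3, 270.4], [320.5, 337.9], [320.4, 128.5]]
[[239.625, 170.325], [239.54999999999998, 178.05], [239.54999999999998, 189.60000000000002], [239.47500000000002, 202.79999999999998], [240.375, 253.42499999999998], [240.29999999999998, 96.375]]
[1043.93079123 -463.00096564  512.4905721 ]
```

The chisel is untouched. Both the scene and the wrist pictures put the fingertips at about z≈30, above the handle, where the stated tool data would put them at 1. I feel my way down with the fingers open, watching the force.

Call:
jog_arm --targets '[[[0,0,0,0,0,0,0.4],[0,0,0,0,0,0,0.4],[0,0,0,0,0,0,0.4],[0,0,0,0,0,0,0.4],[0,0,0,0,0,0.004,0.4],[0,0,0,0,0,0.008,0.4],[0,0,0,0,0,0.01,0.4]]]'

```text
clock: 9.2
position: [473.7, -24.3, 7.7]
tcp_rot: [[1.0, -0.023, -0.001], [-0.023, -1.0, 0.0], [-0.001, -0.0, -1.0]]
ft_force: [0.3, 0.1, -0.2]
opening: 54.8
grip_force: 0.0
```

Run:
```python
from h import *
s=get_state(); print(s["position"],s["ft_force"],s["opening"])
t=grab_frame("wrist"); b=grab_frame("scene")[120:320,190:510]
save("m6.png",np.vstack([cv2.resize(t,(480,300)),cv2.resize(b,(480,300),interpolation=cv2.INTER_CUBIC)]))
```

```text
[473.72983535 -24.32586036   7.7182086 ] [ 0.27028407  0.13602107 -0.16351226] 54.79569246073649
```

View pics/m6.png

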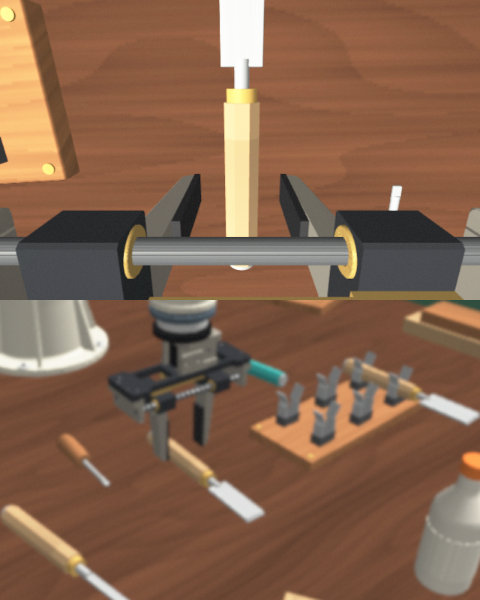

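The fingers now straddle the handle, with no bench contact even at TCP z=7.7. So the real tips are shorter than stated, or the height reading is off. I keep feeling down.

Call:
jog_arm --targets '[[[0,0,0,0,0,0.003,0.4],[0,0,0,0,0,0.006,0.4],[0,0,0,0,0,0.009,0.4],[0,0,0,0,0,0.01,0.4]]]'

```text
clock: 9.8
position: [473.9, -24.3, -2.1]
tcp_rot: [[1.0, -0.023, -0.0], [-0.023, -1.0, 0.0], [-0.0, -0.0, -1.0]]
ft_force: [0.1, -0.5, -0.1]
opening: 55.3
grip_force: 0.0
```

Call:
jog_arm --targets '[[[0,0,0,0,0,0.002,0.4],[0,0,0,0,0,0.004,0.4],[0,0,0,0,0,0.005,0.4]]]'

```text
clock: 10.18
position: [473.9, -24.4, -7.0]
tcp_rot: [[1.0, -0.023, -0.0], [-0.023, -1.0, 0.0], [-0.0, -0.0, -1.0]]
ft_force: [0.2, -0.4, 0.2]
opening: 55.3
grip_force: 0.0
```

Call:
jog_arm --targets '[[[0,0,0,0,0,0.002,0.4],[0,0,0,0,0,0.003,0.4],[0,0,0,0,0,0.003,0.4]]]'

```text
clock: 10.55
position: [473.9, -24.3, -9.9]
tcp_rot: [[1.0, -0.023, -0.0], [-0.023, -1.0, 0.0], [-0.0, -0.0, -1.0]]
ft_force: [0.0, 0.0, 0.0]
opening: 55.1
grip_force: 0.0
```

Call:
jog_arm --targets '[[[0,0,0,0,0,0,0.6],[0,0,0,0,0,0,0.8],[0,0,0,0,0,0,1],[0,0,0,0,0,0,1],[0,0,0,0,0,0,1]]]' --force 30

```text
clock: 11.18
position: [474.1, -24.4, -9.8]
tcp_rot: [[1.0, -0.023, 0.0], [-0.023, -1.0, -0.0], [0.0, 0.0, -1.0]]
ft_force: [0.4, -0.9, 1.2]
opening: 23.9
grip_force: 30.0
```

Run:
```python
from h import *
f=lambda P,z:px2w("top",np.array(P)/2+[75,60],z)[:,:2].round(1)
s=f([[60.5,131],[62,276]],46); print("stored front/back",s.tolist(),s.mean(0))
b=f([[20,150],[332,135],[336,263],[20,277]],18); print("board",b.tolist(),b.mean(0))
# board screws
print("screws",f([[322,145],[325,253],[28,267]],18).tolist())
print("clip base centres?",f([[173,170],[173,243],[270,164],[272,238]],34).tolist())
```

```text
stored front/back [[595.6, 343.2], [466.0, 337.9]] [530.8  340.55]
board [[585.7, 395.0], [597.5, 106.3], [478.4, 102.0], [467.7, 390.9]] [532.325 248.55 ]
screws [[588.2, 115.5], [487.7, 112.1], [476.9, 383.9]]
clip base centres? [[562.3, 246.8], [495.9, 245.4], [567.1, 159.3], [499.8, 156.7]]
```

Call:
jog_arm --targets '[[[0,0,0,0,0,0,1],[0,0,0,0,0,-0.01,1],[0,0,0,0,0,-0.03,1],[0,0,0,0,0,-0.06,1],[0,0,0,0,0,-0.09,1],[0,0,0,0,0,-0.11,1],[0,0,0,0,0,-0.12,1],[0,0,0,0,0,-0.12,1]]]' --force 55

```text
clock: 12.18
position: [474.2, -24.3, 110.6]
tcp_rot: [[1.0, -0.023, 0.001], [-0.023, -1.0, 0.0], [0.001, -0.0, -1.0]]
ft_force: [0.0, 0.5, -2.9]
opening: 23.0
grip_force: 55.0
```

Run:
```python
from h import *
cal=get_calibration("wrist"); cal["origin"]=np.array(cal["origin"])+[-1.6,-.2,.4]
print(px2w("wrist",[[143,38],[174,190]],18,cal).round(1), px2w("wrist",[[128,52],[153,183]],18,cal).round(1))
toolmove([538,249.5,110],2.2)
```

```text
[[597.9 104.   18. ]
 [481.9  96.1  18. ]] [[588.6 116.8  18. ]
 [488.2 112.6  18. ]]
turn [ 0.     -0.001  -0.0616] shift [ 0.0574 -0.2752  0.0007]
```

Call:
jog_arm --targets '[[[0,0,-0.005,0.004,-0.02,0,1],[0,0,-0.015,0.013,-0.06,0,1],[0,0,-0.025,0.023,-0.11,0,1],[0,0,-0.037,0.034,-0.165,0,1],[0,0,-0.048,0.044,-0.215,0,1],[0,0,-0.056,0.052,-0.25,0,1],[0,0,-0.06,0.056,-0.268,0,1],[0,0,-0.0615,0.0575,-0.275,0,1],[0,0,-0.0615,0.0575,-0.275,0,1],[0,0,-0.0615,0.0575,-0.275,0,1]]]'

```text
clock: 13.42
position: [537.6, 248.0, 110.1]
tcp_rot: [[0.999, 0.037, -0.001], [0.037, -0.999, -0.0], [-0.001, 0.0, -1.0]]
ft_force: [-0.8, -0.3, -2.2]
opening: 23.2
grip_force: 55.0
```

Run:
```python
from h import *
grab_frame("wrist");grab_frame("wrist")
t=grab_frame("wrist"); b=grab_frame("scene")[90:290,290:610]
save("m7.png",np.vstack([cv2.resize(t,(480,300)),cv2.resize(b,(480,300),interpolation=cv2.INTER_CUBIC)]))
s=get_state(); print(s["position"],s["qvel"][:3]); toolmove([538,249.5,110],2.2)
def w2px(cam,P):
    c=get_calibration(cam);K=np.array(c["camera_matrix"]);q=(np.array(P,float)-c["origin"])@np.array(c["rotation"]); u=q@K.T; return (u[:,:2]/u[:,2:])
o=np.array([533,249.5]);ex=np.array([.9993,.0384]);ey=np.array([-.0384,.9993])
P=[np.r_[o+34*ex+y*ey,z] for y,z in((-19.5,74),(19.5,74),(0,34))]+[np.r_[o+s*ex,132] for s in(66,85,160)]
print((w2px("wrist",P)*.75).round())
```

```text
[537.8659095  248.59714757 110.30069366] [ 0.30270352  0.10837287 -0.13232144]
turn [ 0.    -0.    -0.001] shift [ 0.0002 -0.0009  0.0003]
[[261. 132.]
 [216. 132.]
 [239. 124.]
 [238.  99.]
 [238.  67.]
 [238. -81.]]
```

View pics/m7.png

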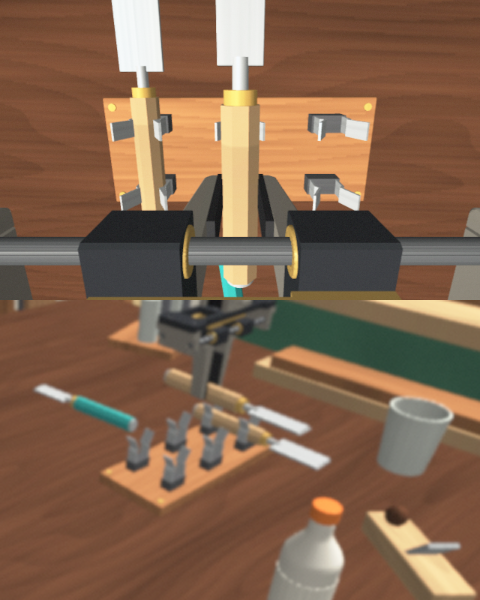

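The held chisel is level and centred over the middle clips: the clip mouth's tips show at columns ~216 and 262, where I predicted them. Now I press down.

Call:
jog_arm --targets '[[[0,0,0,0,-0.0005,0.01,1],[0,0,0,0,-0.0005,0.025,1],[0,0,0,0,-0.0005,0.04,1],[0,0,0,0,-0.0005,0.05,1],[0,0,0,0,-0.0005,0.057,1],[0,0,0,0,-0.0005,0.06,1],[0,0,0,0,-0.0005,0.06,1]]]' --force 60

```text
clock: 14.5
position: [537.9, 249.8, 50.2]
tcp_rot: [[0.999, 0.038, 0.0], [0.038, -0.999, 0.0], [0.0, -0.0, -1.0]]
ft_force: [1.0, 0.1, -2.1]
opening: 23.2
grip_force: 60.0
```

Call:
jog_arm --targets '[[[0,0,0,0,0,0.004,1],[0,0,0,0,0,0.008,1],[0,0,0,0,0,0.012,1],[0,0,0,0,0,0.014,1],[0,0,0,0,0,0.014,1]]]'

```text
clock: 15.12
position: [538.7, 249.8, 36.6]
tcp_rot: [[0.999, 0.038, 0.002], [0.038, -0.999, 0.0], [0.002, -0.0, -1.0]]
ft_force: [2.2, -3.2, 2.1]
opening: 23.7
grip_force: 60.0
```

Call:
jog_arm --targets '[[[0,0,0,0,0,0.003,1],[0,0,0,0,0,0.006,1],[0,0,0,0,0,0.009,1],[0,0,0,0,0,0.011,1],[0,0,0,0,0,0.0115,1]]]'

```text
clock: 15.75
position: [536.6, 249.2, 24.2]
tcp_rot: [[0.999, 0.038, -0.003], [0.038, -0.999, -0.001], [-0.003, 0.001, -1.0]]
ft_force: [-3.3, -4.4, 7.8]
opening: 23.0
grip_force: 60.0
```

Call:
jog_arm --targets '[[[0,0,0,0,0,0.001,1],[0,0,0,0,0,0.002,1],[0,0,0,0,0,0.002,1]]]'

```text
clock: 16.12
position: [536.7, 249.2, 24.1]
tcp_rot: [[0.999, 0.038, -0.002], [0.038, -0.999, -0.001], [-0.002, 0.001, -1.0]]
ft_force: [-8.4, -6.6, 25.1]
opening: 23.0
grip_force: 60.0
```

It bottomed out at the predicted home height, TCP 24, with the force rising to 25 N. I release and rise.

Call:
jog_arm --targets '[[[0,0,0,0,0,-0.0015,0.55],[0,0,0,0,0,-0.0015,0.5],[0,0,0,0,0,-0.0015,0.5],[0,0,0,0,0,-0.0015,0.5],[0,0,0,0,0,-0.02,0.5],[0,0,0,0,0,-0.05,0.5],[0,0,0,0,0,-0.09,0.5],[0,0,0,0,0,-0.12,0.4],[0,0,0,0,0,-0.13,0.3],[0,0,0,0,0,-0.13,0.2]]]'

```text
clock: 17.38
position: [538.1, 249.9, 153.3]
tcp_rot: [[0.999, 0.038, 0.001], [0.038, -0.999, 0.001], [0.001, -0.001, -1.0]]
ft_force: [0.2, 0.6, -1.3]
opening: 72.3
grip_force: 0.0
```

Run:
```python
from h import *
cal=get_calibration("wrist");t=grab_frame("wrist");handles("wrist",48,t,cal)
for q in("wide_chisel",):
  for r in regions_of("wrist",q):
    ys,xs=np.nonzero(r["region"]); w=px2w("wrist",np.c_[xs,ys],48,cal)[:,:2]; print(round(r["confidence"],2),r["pixel"],cv2.minAreaRect(w.astype(np.float32)))
save("w8.png",t); s=get_state(); print(s["position"],s["opening"],s["ft_force"],s["clock"])
toolmove([514,-258,40],10); toolmove([514,-258,110],10)
```

```text
[ 165  116   59  136 3178] mean [550.1 350.9] rect [540.3 357.6] [118.8  42.8] ang 8.1
[ 306  117   22  155 3047] mean [537.  252.2] rect [534.  252.9] [137.8  18.4] ang 2.6
[231 134  72  18 596] mean [578.8 299.7] rect [578.3 296.3] [60.  10.1] ang 85.2
0.69 [315.3, 372.5] ((376.3799743652344, 251.96929931640625), (99.33694458007812, 23.21416473388672), 7.374866485595703)
0.58 [320.1, 122.6] ((575.612548828125, 250.91944885253906), (226.79246520996094, 28.14189338684082), 2.2578816413879395)
[537.13273103 249.42472889 151.64701296] 73.56516159235024 [-1.4015128  -0.22316905 -0.76415407] 17.475
turn [ 0.0005  0.0015 -0.1363] shift [-0.0424  0.5061  0.112 ]
turn [ 0.0005  0.0015 -0.1363] shift [-0.0425  0.5061  0.042 ]
```

The wide chisel's measured length is 227 mm at z=48 (226 expected) and its yaw is 2.3°, so it is home. Now the narrow one.

Call:
jog_arm --targets '[[[0,0,-0.007,-0.003,0.025,0,0],[0,0,-0.02,-0.007,0.075,0,0],[0,0,-0.035,-0.012,0.13,0,0],[0,0,-0.05,-0.018,0.19,0,0],[0,0,-0.07,-0.024,0.25,0.01,0],[0,0,-0.085,-0.03,0.31,0.02,0],[0,0,-0.1,-0.036,0.37,0.03,0],[0,0,-0.115,-0.041,0.425,0.04,0],[0,0,-0.128,-0.045,0.47,0.042,0],[0,0,-0.134,-0.048,0.495,0.042,0]]]'

```text
clock: 18.73
position: [507.4, -248.5, 108.8]
tcp_rot: [[0.985, 0.17, -0.003], [0.17, -0.985, 0.001], [-0.002, -0.001, -1.0]]
ft_force: [-0.6, -0.9, -0.0]
opening: 91.8
grip_force: 0.0
```

Call:
jog_arm --targets '[[[0,0,-0.001,0.001,0.008,0,0],[0,0,-0.002,0.001,0.011,0,0],[0,0,-0.002,0.001,0.011,0,0],[0,0,-0.002,0.001,0.011,0,0],[0,0,-0.002,0.001,0.011,0,0]]]'

```text
clock: 19.35
position: [511.8, -256.8, 110.7]
tcp_rot: [[0.985, 0.174, 0.0], [0.174, -0.985, 0.0], [0.0, -0.0, -1.0]]
ft_force: [0.0, 0.4, 0.2]
opening: 91.7
grip_force: 0.0
```

Run:
```python
from h import *
cal=get_calibration("wrist");t=grab_frame("wrist");handles("wrist",14,t,cal)
for r in regions_of("wrist","narrow_chisel"):
    ys,xs=np.nonzero(r["region"]); w=px2w("wrist",np.c_[xs,ys],13,cal)[:,:2]; print(round(r["confidence"],2),r["pixel"],cv2.minAreaRect(w.astype(np.float32)))
save("w9.png",t); s=get_state(); print(s["position"],s["opening"],s["clock"],s["qvel"][:3])
```

```text
[598   0  42  24 898] mean [ 689.4 -449.1] rect [ 689.2 -450. ] [15.5 31.3] ang -79.0
[ 589   33   51  248 6016] mean [ 570.4 -495.9] rect [ 576.  -493.6] [207.2  43.6] ang 18.9
[ 306  117   31  158 3854] mean [ 512.5 -258.7] rect [ 508.7 -258. ] [136.7  24.7] ang 10.5
[ 524  301   43   70 1058] mean [ 416.8 -494.6] rect [ 416.8 -492.3] [83.8 27.9] ang 34.4
0.92 [321.5, 169.4] ((546.7304077148438, -251.2935791015625), (226.88735961914062, 26.369213104248047), 9.798766136169434)
[ 511.81393871 -257.03956929  110.78071833] 92.17087550666182 19.45 [-0.24369937  0.05205073 -0.02004141]
```

View pics/w9.png

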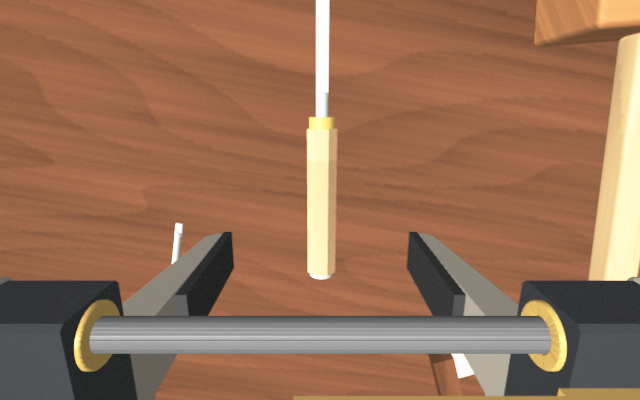

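The narrow chisel is centred in the wrist view, with its handle from (321,128) to (321,275), and the origin comes out at about (501,-259), yaw 9.9°. I descend and grip.

Call:
jog_arm --targets '[[[0,0,0,-0.003,0,0.02,0.4],[0,0,0,-0.006,0,0.05,0.4],[0,0,0,-0.006,0,0.08,0.4],[0,0,0,-0.006,0,0.1,0.4],[0,0,0,-0.006,0,0.112,0.4],[0,0,0,-0.006,0,0.118,0.5],[0,0,0,-0.006,0,0.1205,0.6],[0,0,0,-0.006,0,0.1205,0.8],[0,0,0,-0.006,0,0.1205,1],[0,0,0,-0.006,0,0.1205,1]]]' --force 30

```text
clock: 20.7
position: [506.2, -258.7, -9.3]
tcp_rot: [[0.985, 0.173, 0.001], [0.173, -0.985, -0.0], [0.001, 0.001, -1.0]]
ft_force: [-0.4, -0.1, 2.8]
opening: 23.6
grip_force: 30.0
```

Call:
jog_arm --targets '[[[0,0,0,0,0,0,1],[0,0,0,0,0,0,1],[0,0,0,0,0,0,1]]]' --force 55

```text
clock: 21.08
position: [506.2, -258.7, -9.3]
tcp_rot: [[0.985, 0.173, 0.001], [0.173, -0.985, -0.0], [0.001, 0.001, -1.0]]
ft_force: [-0.4, 0.1, 5.9]
opening: 23.1
grip_force: 55.0
```

Call:
jog_arm --targets '[[[0,0,0,0,0,-0.01,1],[0,0,0,0,0,-0.03,1],[0,0,0,0,0,-0.06,1],[0,0,0,0,0,-0.09,1],[0,0,0,0,0,-0.11,1],[0,0,0,0,0,-0.12,1],[0,0,0,0,0,-0.12,1]]]'

```text
clock: 21.95
position: [505.9, -258.5, 110.6]
tcp_rot: [[0.985, 0.173, 0.001], [0.173, -0.985, -0.0], [0.001, 0.0, -1.0]]
ft_force: [-1.0, -0.1, -1.2]
opening: 23.4
grip_force: 55.0
```

Run:
```python
from h import *
toolmove([542.5,159.7,110],2.2); s=get_state(); print(s["position"],s["opening"],s["ft_force"])
```

```text
turn [ 0.0004 -0.0006  0.1359] shift [ 0.1085 -0.4055  0.0005]
[ 505.92489789 -258.49862816  110.57097778] 23.39642959556886 [-1.02577665 -0.12460354 -1.21438764]
```

Call:
jog_arm --targets '[[[0,0,0.007,0.005,-0.02,0,1],[0,0,0.02,0.016,-0.06,0,1],[0,0,0.037,0.03,-0.11,0,1],[0,0,0.055,0.044,-0.165,0,1],[0,0,0.075,0.06,-0.225,0,1],[0,0,0.095,0.075,-0.28,0,1],[0,0,0.112,0.089,-0.333,0,1],[0,0,0.125,0.1,-0.373,0,1],[0,0,0.133,0.106,-0.397,0,1],[0,0,0.136,0.1085,-0.4055,0,1]]]'

```text
clock: 23.2
position: [541.6, 160.8, 109.0]
tcp_rot: [[0.999, 0.04, -0.002], [0.04, -0.999, -0.0], [-0.002, 0.0, -1.0]]
ft_force: [-1.0, 0.4, -1.7]
opening: 23.1
grip_force: 55.0
```

Call:
jog_arm --targets '[[[0,0,0,0,0,0,1],[0,0,0,0,0,0,1],[0,0,0,0,0,0,1],[0,0,0,0,0,0,1]]]' --force 60

```text
clock: 23.7
position: [542.4, 159.1, 110.2]
tcp_rot: [[0.999, 0.038, 0.0], [0.038, -0.999, -0.0], [0.0, 0.0, -1.0]]
ft_force: [-0.6, 0.7, -1.3]
opening: 23.2
grip_force: 60.0
```

Run:
```python
from h import *
grab_frame("wrist"); t=grab_frame("wrist"); s=get_state(); print(s["position"],s["opening"],s["qvel"][:3]); toolmove([542.5,159.7,50],2.2)
def w2px(cam,P):
    c=get_calibration(cam);K=np.array(c["camera_matrix"]);q=(np.array(P,float)-c["origin"])@np.array(c["rotation"]); u=q@K.T; return (u[:,:2]/u[:,2:])
o=np.array([536.4,159.5]);ex=np.array([.9993,.0384]);ey=np.array([-.0384,.9993])
P=[np.r_[o+34*ex+y*ey,z] for y,z in((-19.5,74),(19.5,74))]+[np.r_[o+s*ex,132] for s in(66,85,160)]
print(w2px("wrist",P).round())
save("m10.png",np.vstack([cv2.resize(t,(480,300)),cv2.resize(grab_frame("scene")[90:290,290:610],(480,300))]))
```

```text
[542.41287476 159.39059775 110.2537236 ] 23.28200913098173 [0.19611222 0.10681372 0.06394069]
turn [-0.0001 -0.0001 -0.0007] shift [ 0.0001 -0.0003  0.0603]
[[ 349.  177.]
 [ 290.  177.]
 [ 319.  134.]
 [ 319.   92.]
 [ 319. -104.]]
```

View pics/m10.png

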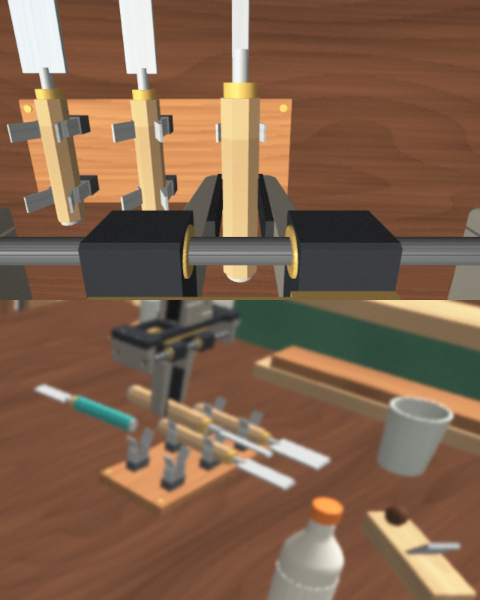

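The wide chisel sits like the stored one. The narrow one is level, with the end clip's tips at columns 219 and 262 on both sides of its handle, as predicted. I press it home.

Call:
jog_arm --targets '[[[0,0,0,0,0,0.01,1],[0,0,0,0,0,0.025,1],[0,0,0,0,0,0.04,1],[0,0,0,0,0,0.05,1],[0,0,0,0,0,0.057,1],[0,0,0,0,0,0.064,1],[0,0,0,0,0,0.07,1],[0,0,0,0,0,0.074,1],[0,0,0,0,0,0.074,1]]]'

```text
clock: 24.98
position: [543.4, 159.8, 36.5]
tcp_rot: [[0.999, 0.039, 0.002], [0.039, -0.999, 0.0], [0.002, -0.0, -1.0]]
ft_force: [3.1, -1.7, 0.1]
opening: 22.9
grip_force: 60.0
```

Call:
jog_arm --targets '[[[0,0,0,0,0,0.003,1],[0,0,0,0,0,0.006,1],[0,0,0,0,0,0.009,1],[0,0,0,0,0,0.011,1],[0,0,0,0,0,0.0115,1]]]'

```text
clock: 25.6
position: [541.2, 159.2, 24.6]
tcp_rot: [[0.999, 0.038, -0.002], [0.038, -0.999, -0.001], [-0.002, 0.001, -1.0]]
ft_force: [-5.1, -5.3, 13.2]
opening: 23.2
grip_force: 60.1
```

Call:
jog_arm --targets '[[[0,0,0,0,0,0.001,1],[0,0,0,0,0,0.0015,1],[0,0,0,0,0,0.0015,1]]]'

```text
clock: 25.98
position: [541.2, 159.3, 24.5]
tcp_rot: [[0.999, 0.038, -0.002], [0.038, -0.999, -0.001], [-0.002, 0.001, -1.0]]
ft_force: [-9.1, -6.4, 25.7]
opening: 23.1
grip_force: 60.2
```

It bottomed out at the same height with the same force. I release and rise.

Call:
jog_arm --targets '[[[0,0,0,0,0,-0.0012,0.55],[0,0,0,0,0,-0.0012,0.5],[0,0,0,0,0,-0.0012,0.5],[0,0,0,0,0,-0.0012,0.5],[0,0,0,0,0,-0.02,0.5],[0,0,0,0,0,-0.05,0.5],[0,0,0,0,0,-0.09,0.5],[0,0,0,0,0,-0.12,0.5],[0,0,0,0,0,-0.13,0.5],[0,0,0,0,0,-0.13,0.5]]]'

```text
clock: 27.22
position: [542.5, 159.8, 153.8]
tcp_rot: [[0.999, 0.038, 0.001], [0.038, -0.999, 0.0], [0.001, -0.0, -1.0]]
ft_force: [-0.2, 0.6, -0.1]
opening: 46.0
grip_force: 0.0
```

Run:
```python
from h import *
for i in range(3): grab_frame("wrist")
cal=get_calibration("wrist");t=grab_frame("wrist")
for q in("narrow_chisel","wide_chisel"):
  for r in regions_of("wrist",q):
    ys,xs=np.nonzero(r["region"]); w=px2w("wrist",np.c_[xs,ys],48,cal)[:,:2]; print(q,round(r["confidence"],2),r["pixel"],np.round(np.r_[cv2.minAreaRect(w.astype(np.float32))[0],cv2.minAreaRect(w.astype(np.float32))[1],cv2.minAreaRect(w.astype(np.float32))[2]],1))
s=get_state(); print(s["position"],s["opening"],s["ft_force"],s["clock"])
```

```text
narrow_chisel 0.56 [322.6, 160.4] [581.2 161.2 220.7  24.3   2.1]
wide_chisel 0.88 [242.0, 383.7] [349.5 233.5  43.2  18.5   2.2]
wide_chisel 0.68 [208.2, 123.3] [575.3 251.2 225.7  29.3   2.2]
[541.72926614 159.55784122 152.10530895] 46.172834529420435 [0.23867217 1.21096424 1.1100766 ] 27.525
```

```bash
python3 -c "
from bench import *
print(finish_job())"
```

```text
the job is handed in; nothing more can be done
None
```

I pressed the wide chisel into the middle clips and the narrow one into the end clips, both to the full-home height, let go, and handed the job in at about 27.5 s. The first two grasp attempts on the wide chisel closed on nothing because the fingertips reach less far than stated.

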